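# Make up two pellet-pressing kits with their matched die halves

### The arm

A 6-joint arm with a two-finger parallel gripper is mounted at the origin on a cart in front of the work surface, level with it; the furniture and walls round the work are solid. World frame = base frame: x ahead of the robot, y to its left, z up, the work surface at z = 0. Lengths are in m, angles in rad, forces in N, time in s.
With the tool pointing down it reaches from about 0.425 to 0.95 m from the base axis. Payload 3.5 kg.
Tool frame: the origin (TCP) lies midway between the tips of the shut fingers; the grasp point (between the pads) lies ctrl.hold_point_z behind it (ctrl.hold_point_z is the distance from the TCP to the grasp point, in m); z points along the fingers, x is the direction in which the jaws open and shut, and the axes are right-handed (so a half turn about z gives the same grasp; the last joint's range is limited). The gripper opens to 85 mm and grips with 20 to 120 N. Pads are 22 mm wide; open, the fingers measure 114 mm over their backs; the gripper's body (76 mm by 85 mm) begins 54 mm behind the grasp point. The pads swing forward as they close: fully open they stand 13 mm farther back than shut.
Start: joints at [-1.268, 0.286, 1.577, -0, 1.279, -0.15], TCP at [0.295, -0.607, 0.193] pointing down, gripper open.
Joint ranges: [-2.77, 2.77], [-0.9, 2.22], [0.21, 2.48], [-1.53, 4.67], [0.24, 2.81], [-2.84, 2.84]. Speed limits (rad/s): [2.79, 2.79, 3.14, 3.14, 3.14, 3.14].

### API

Orientations are given as a unit quaternion [x, y, z, w].
In Python, from plant import ctrl gives the robot as it stands.
- The arm moves only by the tool step_arm, never from a script. Its arguments are lists of equal length, an entry for each row: "gripper": the gripper's target within -1 to 1 (shut at 1, half-way at 0, fully open at -1); "linear": the shift along the tool's x, y, z in m, a list of three; "delta_rot": the turn, a rotation vector about the tool's x, y, z in degrees, a list of three. A call has 1 to 20 rows; each row is the pose to reach, as a shift and turn from the pose commanded when the call began, along the tool's axes at that moment; what a row does not reach only later rows make up. A row lasts 1/8 s, in which the tool goes at most 62.5 mm and 10.7 degrees, less where a joint would pass 70% of its speed; a pose out of reach is approached as far as the arm can. A call with a gripper value outside its range is refused whole. The fingers move at their own pace and stop on an object; "grip_force" is the grip in N (left out, the last holds). Time passes only in rows, so rows that repeat a pose let the fingers close. It gives the time, the measured TCP pose, the force and the opening at its end, in the units of the state.
- ctrl.get_state(): the state, without advancing time (a new reading comes with each control period).
- ctrl.read_camera(name): name is "scene" or "side" or "wrist"; returns a dict with "frame" (480x640x3 uint8, red, green, blue), "fx", "fy", "cx", "cy" (pixels), "k1" (the pictures are not rectified: a ray, as slopes to the right and down, at radius r is drawn at 1 + k1 r^2 times it, then the intrinsics apply), "view" (4x4, takes a point from world to camera coordinates). Camera axes: x right, y down, z forward; pixel columns grow to the right and rows downward; lengths in m; the calibration is good to about 2 mm. A picture is of the moment at which its call begins. There is no depth.
- ctrl.sign_off(): hands the job in, once; it reports no verdict.
The state is a dict: "time": time; "qpos": joint angles; "dq": joint speeds; "joint_efforts": joint torques, N m; "eef_pos": TCP position; "tcp_rot": TCP orientation; "contact_force": force on the tool from outside, world axes, zero at the start; "wrist_torque": the same for the moment, N m; "opening": opening from 0.0 (shut) to 1.0 (fully open).
Only numpy, scipy, OpenCV 4.12 (cv2) and the standard library are available. Lean on these libraries where they do the work, as an engineer would, in place of code of your own. Each camera call takes 0.05 s, during which the arm holds its last target. There are 200 camera calls.

### The job

Make up the two pressing kits: close each pellet die in its tray by seating the loose die plate flush on its own base (the dowel pattern and paint mark match; only the original halves go together). Stand the brown pot in the pot cut-out of the tray with the in-line (red-marked) die, and the blue-lidded pot in the pot cut-out of the tray with the diagonal (yellow-marked) die, whose kit also gets the cream check disc, flat in its disc cut-out. Keep the pots upright and leave the white disc where it lies.

Things in the scene. Friction and masses are not known exactly. Their poses are not given: they have to be found in the camera images.
- tray_inline: Fixed grey kit tray with the in-line-dowelled, red-marked die base; 90 (x) x 234 mm (y), 258 over the end lips; rim 15 mm high, dark foam top 12 mm. Cut-outs along y, floors 6 mm above the desk: die (53 x 95 mm) at the origin, round pot cut-out (60 mm across) at y = +83.5 mm, round disc cut-out (44 mm) at y = -75.5 mm. Origin: desk level under the die cut-out's middle.
- tray_diagonal: Fixed grey kit tray with the diagonally dowelled, yellow-marked die base; 90 (x) x 234 mm (y), 258 over the end lips; rim 15 mm high, dark foam top 12 mm. Cut-outs along y, floors 6 mm above the desk: die (53 x 95 mm) at the origin, round pot cut-out (60 mm across) at y = +83.5 mm, round disc cut-out (44 mm) at y = -75.5 mm. Origin: desk level under the die cut-out's middle.
- base_inline: Lower half of a pellet die, in-line dowels; loose ground-steel block 50 (x) x 92 (y) x 24 mm, lying in its cut-out in tray_inline (1.5 mm play). Bright round face in the middle; two dowels stand 12 mm up from its top at (x, y) = (0, +34) and (0, -34) mm (in line), 8 mm thick for 5 mm, then tapering to 2.5 mm. Red paint mark mid-way along its +x side. Origin: centre of underside.
- base_diagonal: Lower half of a pellet die, diagonal dowels; loose ground-steel block 50 (x) x 92 (y) x 24 mm, lying in its cut-out in tray_diagonal (1.5 mm play). Bright round face in the middle; two dowels stand 12 mm up from its top at (x, y) = (+14, +34) and (-14, -34) mm (diagonal), 8 mm thick for 5 mm, then tapering to 2.5 mm. Yellow paint mark mid-way along its +x side. Origin: centre of underside.
- plate_inline: Upper half of in-line die: loose steel plate 50 (x) x 92 (y) x 24 mm, 0.25 kg, flat on the desk, with a 25 mm bore and two 11 mm through holes at (x, y) = (0, +34) and (0, -34) mm (in line). Red paint mark on the +x side. Origin: centre of underside; seated flush on its own base (a half turn about z also fits) it is 24 mm above the base's origin; on the other base dowels hold it up.
- plate_diagonal: Upper half of diagonal die: loose steel plate 50 (x) x 92 (y) x 24 mm, 0.25 kg, flat on the desk, with a 25 mm bore and two 11 mm through holes at (x, y) = (+14, +34) and (-14, -34) mm (diagonal). Yellow paint mark on the +x side. Origin: centre of underside; seated flush on its own base (a half turn about z also fits) it is 24 mm above the base's origin; on the other base dowels hold it up.
- pot_brown: Brown powder pot with a black screw lid, 37 mm across, 40 mm high, about 50 g, standing on the desk. Origin: centre of its underside; z up.
- pot_blue: White powder pot with a blue screw lid, 43 mm across, 46 mm high, about 50 g, standing on the desk. Origin: centre of its underside; z up.
- disc_cream: Cream-coloured turned metal check disc, 25 mm across, 18 mm high, 30 g, lying flat on the desk. Origin: centre of its underside; z up.
- disc_white: White check disc, 32 mm across, 12 mm high, lying off to the left of the trays; it belongs to no kit and is left where it is. Origin: centre of its underside.

How it is judged:
By the outcome, as a careful person would: the job done as asked, in the order asked, and still so for the second after the job is handed in, with the robot touching nothing.
It also fails if it takes over 112 s, if anything falls off the work surface, if the arm or the gripper's body presses on something with over 40 N, if the wrist force passes 120 N, or if a joint passes its speed limit or range.

## Working session

There is one attempt and no reset: what is moved stays moved. The work goes in short steps, Python scripts to look and compute and a tool call to move; the robot and the scene stay as the last step left them, time stands still between calls to the robot, and variables do not carry over. Pictures are saved under pics/ and viewed, on a budget of 14 in all, crops included, one or two more only if the job needs it, and the job is handed in when it is done.

Besides the shell and the picture viewer there is one more tool, called after "Call:" by a JSON object that holds its "api" and its "payload", one argument or row to a line. step_arm: Moves the arm, as the interface text tells. Its arguments: {"type":"object","properties":{"gripper":{"type":"array"},"linear":{"type":"array"},"delta_rot":{"type":"array"},"grip_force":{"type":"number"}},"required":["gripper","linear","delta_rot"]}

```bash
ls; mkdir -p pics; python3 - <<'E'
from plant import ctrl
import cv2
print(ctrl.get_state(), ctrl.hold_point_z)
for n in("scene","side"):
    c=ctrl.read_camera(n); cv2.imwrite(f"pics/{n}0.png",c["frame"][:,:,::-1]); print({k:v for k,v in c.items() if k!="frame"})
E
```

```text
pics
{'time': 0.0, 'qpos': array([-1.26799115e+00,  2.87172222e-01,  1.57814971e+00,  2.60302116e-05,
        1.27859797e+00, -1.50008382e-01]), 'dq': array([-0.00057826, -0.00141953,  0.00046865,  0.00045799,  0.00121463,
       -0.00107529]), 'joint_efforts': array([-5.72930094e-04, -4.05981266e+01, -2.92628771e+01, -2.11745237e-04,
        5.79381987e-03, -1.22459900e-05]), 'eef_pos': array([ 0.29511807, -0.60625346,  0.19175768]), 'tcp_rot': array([ 8.47787874e-01, -5.30334203e-01, -8.75093735e-04, -7.67062305e-04]), 'contact_force': array([ 0.30946199,  0.08414424, -0.51226964]), 'wrist_torque': array([ 0.05744012,  0.0046471 , -0.0132307 ]), 'opening': 1.0019118083440837} 0.0187
{'fx': 462.5879148737891, 'fy': 462.5879148737891, 'cx': 316.29863461588724, 'cy': 242.4852880479413, 'k1': 0.011774802687533604, 'view': array([[ 0.75989453, -0.64992662,  0.0124774 , -0.30896222],
       [-0.27206119, -0.33540954, -0.90193301,  0.18124476],
       [ 0.59037531,  0.68197935, -0.43169569,  0.64853711],
       [ 0.        ,  0.        ,  0.        ,  1.        ]])}
{'fx': 551.2625973719076, 'fy': 551.2625973719076, 'cx': 320.8944778006851, 'cy': 246.76498158045675, 'k1': 0.004374715878367399, 'view': array([[-0.85586226, -0.51669394,  0.02296025,  0.47575064],
       [-0.28862972,  0.44031248, -0.85018692,  0.12709274],
       [ 0.42917675, -0.73426991, -0.52598006,  1.24223701],
       [ 0.        ,  0.        ,  0.        ,  1.        ]])}
```

View pics/scene0.png

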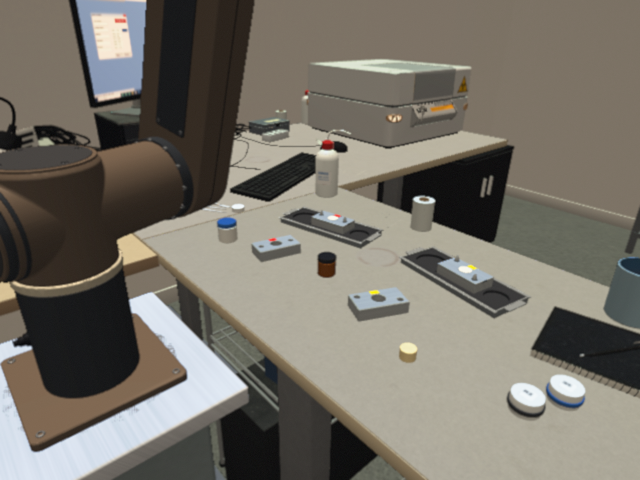

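View pics/side0.png

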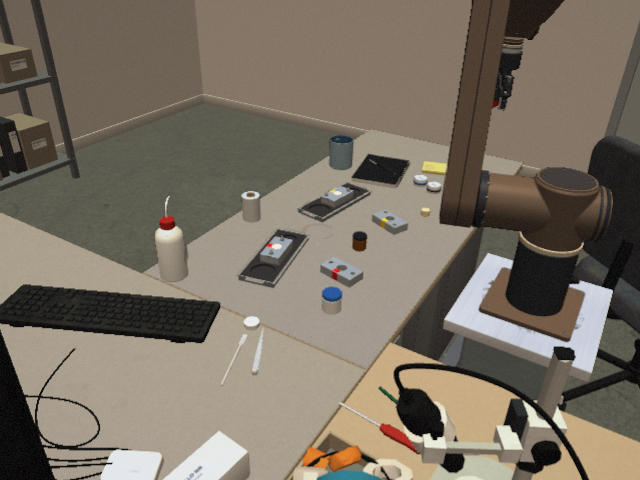

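Scene: inline tray about (330,226), diagonal tray (463,279), inline plate (276,247), diagonal plate (378,303), brown pot (327,265), blue pot (228,230), cream disc (408,352), white disc (238,208). The side view agrees. Next I compute rough positions.

```bash
cat > h.py <<'E'
from plant import ctrl
import numpy as np, cv2
from scipy.spatial.transform import Rotation as R
def cast(c,uv,z):
    uv=np.atleast_2d(np.array(uv,float)); d=(uv-[c["cx"],c["cy"]])/[c["fx"],c["fy"]]
    s=d.copy()
    for _ in range(8): s=d/(1+c["k1"]*(s**2).sum(1,keepdims=True))
    V=c["view"]; Rm=V[:3,:3]; o=-Rm.T@V[:3,3]
    w=np.c_[s,np.ones(len(s))]@Rm
    t=(np.atleast_1d(z)-o[2])/w[:,2]
    return o+w*t[:,None]
def proj(c,p):
    p=np.atleast_2d(p)@c["view"][:3,:3].T+c["view"][:3,3]; s=p[:,:2]/p[:,2:]
    return s*(1+c["k1"]*(s**2).sum(1,keepdims=True))*[c["fx"],c["fy"]]+[c["cx"],c["cy"]]
def tool(): s=ctrl.get_state(); return s["eef_pos"],R.from_quat(s["tcp_rot"]),s
def go(p,yaw=None):
    """shift in tool frame and turn about tool z to reach TCP p, with jaw (tool x) along world yaw (deg)"""
    q,r,s=tool(); X=r.as_matrix()[:,0]; cur=np.degrees(np.arctan2(X[1],X[0]))
    out=r.inv().apply(np.array(p)-q)
    t=None
    if yaw is not None:
        t=-((yaw-cur+90)%180-90)
    # level correction
    return np.round(out*1000,1),t,round(cur,1),np.round(q,4),round(s["qpos"][5],2)
def snap(n,name):
    c=ctrl.read_camera(n); cv2.imwrite(f"pics/{name}.png",c["frame"][:,:,::-1])
    np.savez(f"pics/{name}.npz",**c); return c
E
python3 - <<'E'
from h import *
a=ctrl.read_camera("scene");b=ctrl.read_camera("side")
S={"trI":(330,226,.012),"trD":(463,279,.012),"plI":(276,243,.024),"plD":(378,297,.024),"brown":(327,257,.04),"blue":(228,222,.046),"cream":(408,347,.018),"white":(238,208,.012)}
T={"trI":(275,257,.012),"trD":(335,201,.012),"plI":(341,267,.024),"plD":(389,219,.024),"brown":(360,236,.04),"blue":(332,294,.046),"cream":(425,210,.018),"white":(252,322,.012)}
for k in S: print(k,cast(a,S[k][:2],S[k][2])[0].round(3),cast(b,T[k][:2],T[k][2])[0].round(3))
w=ctrl.read_camera("wrist");q,r,_=tool();V=w["view"];print(w["fx"],w["cx"],w["cy"],w["k1"])
Rc=V[:3,:3];o=-Rc.T@V[:3,3];print("cam in tool",r.inv().apply(o-q),"axes(rows=cam x,y,z in tool)",r.inv().apply(Rc).round(3))
E
```

```text
trI [0.58  0.153 0.012] [0.583 0.174 0.012]
trD [ 0.608 -0.19   0.012] [ 0.611 -0.171  0.012]
plI [0.412 0.138 0.024] [0.417 0.14  0.024]
plD [ 0.422 -0.144  0.024] [ 0.422 -0.139  0.024]
brown [ 0.432 -0.001  0.04 ] [0.434 0.011 0.04 ]
blue [0.367 0.253 0.046] [0.367 0.27  0.046]
cream [ 0.362 -0.258  0.018] [ 0.363 -0.255  0.018]
white [0.474 0.388 0.012] [0.48  0.404 0.012]
392.56037842146645 319.26259125712335 230.65350818442235 -0.08369167217477277
cam in tool [ 0.00019088 -0.06757131 -0.17993518] axes(rows=cam x,y,z in tool) [[ 1.     0.    -0.001]
 [-0.001  0.963 -0.268]
 [ 0.001  0.268  0.963]]
```

Call:
{"api": "step_arm", "payload": {
  "gripper": [-1,-1,-1,-1,-1,-1,-1,-1,-1,-1],
  "linear": [
    [-0.03,-0.03,-0.06],
    [-0.33,-0.366,-0.06],
    [-0.33,-0.366,-0.06],
    [-0.33,-0.366,-0.06],
    [-0.33,-0.366,-0.06],
    [-0.33,-0.366,-0.06],
    [-0.33,-0.366,-0.06],
    [-0.33,-0.366,-0.06],
    [-0.33,-0.366,-0.06],
    [-0.33,-0.366,-0.06]
  ],
  "delta_rot": [
    [0,0,0],
    [0,0,26],
    [0,0,26],
    [0,0,26],
    [0,0,26],
    [0,0,26],
    [0,0,26],
    [0,0,26],
    [0,0,26],
    [0,0,26]
  ]
}}

```text
time: 1.5
eef_pos: [0.4804, -0.1489, 0.2532]
tcp_rot: [0.708, -0.706, 0.0, 0.0]
contact_force: [0.2, -1.4, -0.9]
opening: 1.0
```

```bash
python3 - <<'E'
from h import *
print(go([.48,.15,.25],-90)); snap("wrist","w1")
E
```

```text
(array([-298.9,   -0.3,    3.1]), np.float64(0.12260647793046076), np.float64(-89.9), array([ 0.4804, -0.1489,  0.2532]), np.float64(1.07))
```

View pics/w1.png

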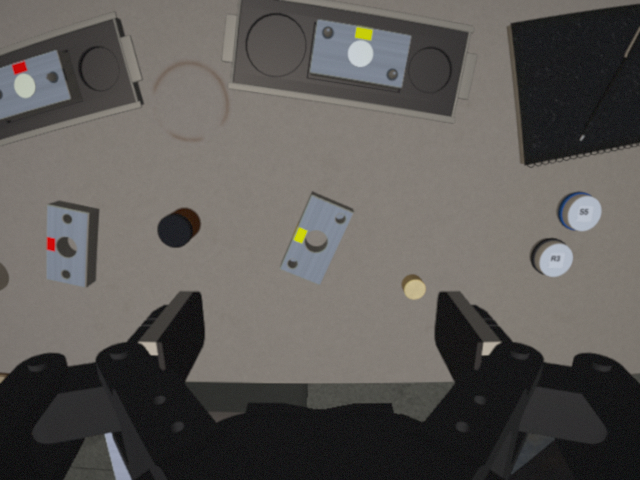

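Wrist view w1 shows:
- Diagonal tray with its base about (360,54) and pot cut-out on the left (276,44).
- Diagonal plate (317,238).
- Cream disc (414,287).
- Brown pot lid (176,230).
- Inline plate (68,244) and inline tray at upper left.

I'll take the matching view over the left side.

Call:
{"api": "step_arm", "payload": {
  "gripper": [-1,-1,-1,-1,-1,-1,-1],
  "linear": [
    [-0.3,0,0.003],
    [-0.3,0,0.003],
    [-0.3,0,0.003],
    [-0.3,0,0.003],
    [-0.3,0,0.003],
    [-0.3,0,0.003],
    [-0.3,0,0.003]
  ],
  "delta_rot": [
    [0,0,0],
    [0,0,0],
    [0,0,0],
    [0,0,0],
    [0,0,0],
    [0,0,0],
    [0,0,0]
  ]
}}

```text
time: 2.42
eef_pos: [0.4806, 0.1486, 0.2499]
tcp_rot: [-0.706, 0.708, -0.0, -0.0]
contact_force: [-0.9, -0.5, -1.2]
opening: 1.0
```

```bash
python3 - <<'E'
from h import *
snap("wrist","w2"); print(ctrl.get_state()["qpos"])
E
```

```text
[ 9.76706746e-02 -1.40809039e-01  1.92508591e+00 -6.10653492e-04
  1.35758165e+00  1.67173587e+00]
```

View pics/w2.png

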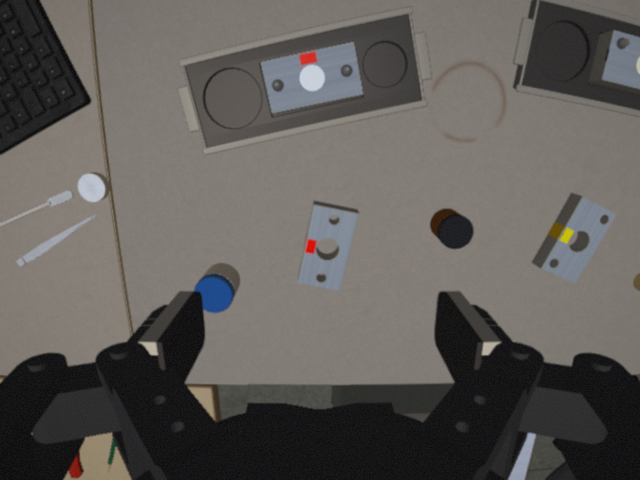

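```bash
cat > m.py <<'E'
from h import *
def load(n): return dict(np.load(f"pics/{n}.npz"))
def wide(c,seed,z,th=8,r=60):
    """steel top face: connected bluish-grey region round seed -> world rect"""
    f=c["frame"].astype(int); m=((f[:,:,2]-f[:,:,0]>th)&(f.sum(2)>240)).astype(np.uint8)
    k=np.zeros_like(m); cv2.circle(k,tuple(seed),r,1,-1); m&=k
    m=cv2.morphologyEx(m,cv2.MORPH_OPEN,np.ones((3,3)))
    cs,_=cv2.findContours(m,cv2.RETR_EXTERNAL,cv2.CHAIN_APPROX_NONE)
    cs=max(cs,key=cv2.contourArea)
    w=cast(c,cs[:,0,:],z)[:,:2].astype(np.float32)
    (x,y),(a,b),t=cv2.minAreaRect((w*1000).reshape(-1,1,2))
    if a>b: a,b,t=b,a,t+90
    return dict(c=(round(x,1),round(y,1)),size=(round(a,1),round(b,1)),short_yaw=round((t+90)%180-90,1))
def blob(c,mask,seed,z,r=40):
    k=np.zeros(mask.shape,np.uint8); cv2.circle(k,tuple(seed),r,1,-1); m=mask.astype(np.uint8)&k
    cs,_=cv2.findContours(m,cv2.RETR_EXTERNAL,cv2.CHAIN_APPROX_NONE); q=max(cs,key=cv2.contourArea)
    w=cast(c,q[:,0,:],z)[:,:2].astype(np.float32)*1000
    (x,y),rr=cv2.minEnclosingCircle(w.reshape(-1,1,2)); return (round(x,1),round(y,1)),"dia",round(2*rr,1)
E
python3 - <<'E'
from m import *
a,b=load("w1"),load("w2")
for n,c,s,z in(("plI",b,(328,246),.024),("plI w1",a,(68,244),.024),("plD",a,(317,238),.024),("plD w2",b,(575,240),.024),("bI",b,(312,78),.030),("bD",a,(360,54),.030)): print(n,wide(c,s,z))
for n,c,s in(("bI",b,(312,78)),("bD",a,(360,54))):
    f=c["frame"]; print(n,"face",blob(c,f.min(2)>190,s,.030,25))
for c,s in((b,(453,230)),(a,(176,230))): print("brown",blob(c,c["frame"].max(2)<45,s,.040,24))
f=b["frame"].astype(int);print("blue",blob(b,(f[:,:,2]-f[:,:,0]>50),(215,293),.046,30))
f=a["frame"].astype(int);print("cream",blob(a,(f[:,:,0]-f[:,:,2]>45),(414,287),.018,25))
# hand-picked
print("pot/disc cutouts I (foam z12)",cast(b,[(233,98),(384,64)],.012).round(4)[:,:2].tolist())
print("cutouts D",cast(a,[(276,44),(430,69)],.012).round(4)[:,:2].tolist())
print("dowels I top",cast(b,[(277,86),(347,71)],.030).round(4)[:,:2].tolist(),"D",cast(a,[(327,32),(392,74)],.030).round(4)[:,:2].tolist())
print("holes I",cast(b,[(334,220),(321,278)],.024).round(4)[:,:2].tolist(),"D",cast(a,[(341,219),(292,264)],.024).round(4)[:,:2].tolist())
E
```

```text
plI {'c': (414.8, 139.5), 'size': (47.6, 89.4), 'short_yaw': 78.3}
plI w1 {'c': (414.9, 138.3), 'size': (46.8, 89.6), 'short_yaw': 78.9}
plD {'c': (422.7, -145.6), 'size': (47.7, 89.4), 'short_yaw': 66.7}
plD w2 {'c': (422.3, -145.2), 'size': (47.9, 89.4), 'short_yaw': 66.9}
bI {'c': (590.7, 155.2), 'size': (48.7, 90.8), 'short_yaw': 11.2}
bD {'c': (613.7, -188.3), 'size': (48.6, 91.1), 'short_yaw': -8.7}
bI face ((590.8, 154.9), 'dia', 22.9)
bD face ((613.7, -188.7), 'dia', 22.7)
brown ((439.5, 6.8), 'dia', 38.2)
brown ((439.2, 1.4), 'dia', 38.3)
blue ((371.5, 262.3), 'dia', 42.6)
cream ((365.2, -258.2), 'dia', 29.4)
pot/disc cutouts I (foam z12) [[0.5734, 0.2358], [0.606, 0.0824]]
cutouts D [[0.6253, -0.106], [0.6025, -0.2623]]
dowels I top [[0.5831, 0.1885], [0.5968, 0.1208]] D [[0.6328, -0.1567], [0.5948, -0.2203]]
holes I [[0.4474, 0.1322], [0.381, 0.1461]] D [[0.4475, -0.173], [0.3961, -0.1195]]
```

Call:
{"api": "step_arm", "payload": {
  "gripper": [-1,-1,-1,-1,-1,-1,-1,-1,1,1,1,1,1,1],
  "linear": [
    [0.01,0.066,0.06],
    [0.01,0.066,0.12],
    [0.01,0.066,0.16],
    [0.01,0.066,0.2],
    [0.01,0.066,0.235],
    [0.01,0.066,0.245],
    [0.01,0.066,0.245],
    [0.01,0.066,0.245],
    [0.01,0.066,0.245],
    [0.01,0.066,0.245],
    [0.01,0.066,0.245],
    [0.01,0.066,0.245],
    [0.01,0.066,0.245],
    [0.01,0.066,0.245]
  ],
  "delta_rot": [
    [0,0,6],
    [0,0,11.5],
    [0,0,11.5],
    [0,0,11.5],
    [0,0,11.5],
    [0,0,11.5],
    [0,0,11.5],
    [0,0,11.5],
    [0,0,11.5],
    [0,0,11.5],
    [0,0,11.5],
    [0,0,11.5],
    [0,0,11.5],
    [0,0,11.5]
  ],
  "grip_force": 60
}}

```text
time: 4.22
eef_pos: [0.4143, 0.14, 0.0051]
tcp_rot: [-0.632, 0.775, 0.0, -0.0]
contact_force: [0.0, -0.3, 0.5]
opening: 0.001
```

```bash
python3 - <<'E'
from h import *
print(go([.5907,.1552,.13],11.2))
E
```

```text
(array([ -50.2, -169.7, -124.9]), np.float64(67.24607509211455), np.float64(-101.6), array([0.4143, 0.14  , 0.0051]), np.float64(1.87))
```

```bash
python3 - <<'E'
from h import *
c=snap("wrist","w3"); s=snap("side","s3")
i=np.hstack([cv2.resize(c["frame"],(400,300)),cv2.resize(s["frame"][200:320,260:420],(400,300))]); cv2.imwrite("pics/j3.png",i[:,:,::-1]); print(ctrl.get_state()["opening"])
E
```

```text
0.004330376816313589
```

View pics/j3.png

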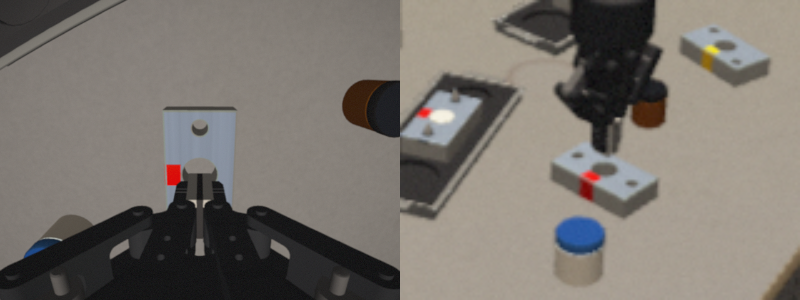

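```bash
python3 - <<'E'
from m import *
c=load("w3"); print(cast(c,[(262,174),(378,174)],.024), proj(c,[.4143,.14,.005]),proj(c,[.4148,.139,.024]))
s=load("s3"); print(proj(s,[[.4143,.14,.005],[.4143,.14,.024],[.4143,.14,.05]]))
i=np.hstack([cv2.resize(c["frame"][200:380,220:420],(400,360),interpolation=3),cv2.resize(s["frame"][210:300,310:410],(400,360),interpolation=3)]); cv2.imwrite("pics/j4.png",i[:,:,::-1])
E
```

```text
[[0.46523465 0.15317506 0.024     ]
 [0.45566252 0.10645146 0.024     ]] [[318.37219365 265.77072185]] [[320.31590694 279.47631093]]
[[341.41889474 273.98278084]
 [341.76036041 267.36546215]
 [342.23623646 258.14427847]]
```

View pics/j4.png

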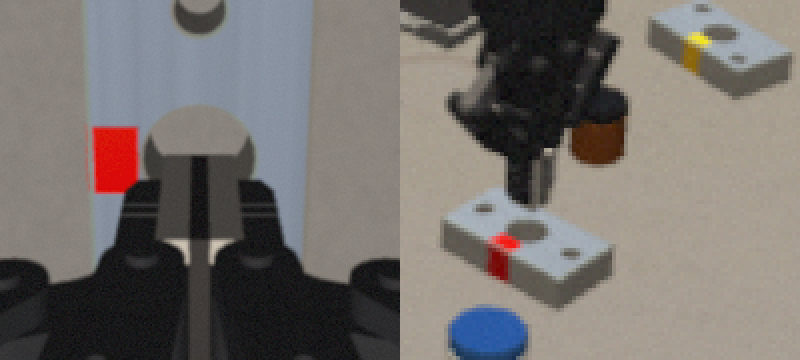

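The fingers shut above the plate without touching it. The bore is fully visible in the side view, and the tips are at about (343,261), which puts them roughly 40 mm above the reported TCP. So the real fingertips sit well behind the stated TCP. I'll reopen, then descend in stages while watching the force.

Call:
{"api": "step_arm", "payload": {
  "gripper": [-1,-1,-1,-1,-1,-1,-1,-1],
  "linear": [
    [0,0,0],
    [0,0,0],
    [0,0,0],
    [0,0,0],
    [0,0,0.01],
    [0,0,0.02],
    [0,0,0.02],
    [0,0,0.02]
  ],
  "delta_rot": [
    [0,0,0],
    [0,0,0],
    [0,0,0],
    [0,0,0],
    [0,0,0],
    [0,0,0],
    [0,0,0],
    [0,0,0]
  ]
}}

```text
time: 5.32
eef_pos: [0.4142, 0.14, -0.0151]
tcp_rot: [-0.632, 0.775, 0.0, -0.0]
contact_force: [0.0, -0.5, 0.6]
opening: 1.001
```

```bash
python3 - <<'E'
from m import *
print(go([.4143,.14,0],-101.5))
c=snap("wrist","w4"); s=snap("side","s4")
i=np.hstack([cv2.resize(c["frame"],(480,360),interpolation=3),cv2.resize(s["frame"][190:310,290:390],(300,360),interpolation=3)]); cv2.imwrite("pics/j5.png",i[:,:,::-1])
E
```

```text
(array([ -0.1,  -0. , -15.1]), np.float64(-0.05639012981239944), np.float64(-101.6), array([ 0.4142,  0.14  , -0.0151]), np.float64(1.87))
```

View pics/j5.png

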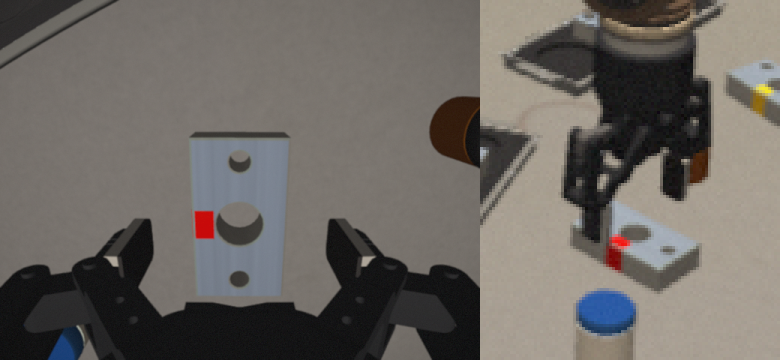

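```bash
python3 - <<'E'
from m import *
s=load("s4")
for d in(.0425,.05): print(d,[(z,proj(s,[.4142+.2*d,.14+.98*d,z])[0].round(1).tolist()) for z in(0,.01,.02,.03,.04)])
E
```

```text
0.0425 [(0, [329.5, 283.1]), (0.01, [329.6, 279.6]), (0.02, [329.8, 276.1]), (0.03, [329.9, 272.5]), (0.04, [330.0, 268.9])]
0.05 [(0, [327.3, 284.4]), (0.01, [327.5, 280.9]), (0.02, [327.6, 277.4]), (0.03, [327.7, 273.8]), (0.04, [327.9, 270.2])]
```

Tips when open are about 37 mm above the desk with the reported TCP at -15 mm, an offset of about 39 mm when shut. I'll go down another 19 mm and close.

Call:
{"api": "step_arm", "payload": {
  "gripper": [-1,-1,-1,1,1,1,1],
  "linear": [
    [0,0,0.01],
    [0,0,0.019],
    [0,0,0.019],
    [0,0,0.019],
    [0,0,0.019],
    [0,0,0.019],
    [0,0,0.019]
  ],
  "delta_rot": [
    [0,0,0],
    [0,0,0],
    [0,0,0],
    [0,0,0],
    [0,0,0],
    [0,0,0],
    [0,0,0]
  ],
  "grip_force": 60
}}

```text
time: 6.3
eef_pos: [0.4151, 0.14, -0.0333]
tcp_rot: [-0.632, 0.775, -0.0, 0.001]
contact_force: [0.1, -0.0, 3.5]
opening: 0.569
```

Call:
{"api": "step_arm", "payload": {
  "gripper": [1,1,1,1,1,1,1,1,1,1,1,1,1,1],
  "linear": [
    [0,0,-0.04],
    [0,0,-0.08],
    [-0.015,-0.05,-0.08],
    [-0.03,-0.1,-0.08],
    [-0.05,-0.169,-0.08],
    [-0.05,-0.169,-0.08],
    [-0.05,-0.169,-0.08],
    [-0.05,-0.169,-0.08],
    [-0.05,-0.169,-0.08],
    [-0.05,-0.169,-0.08],
    [-0.05,-0.169,-0.08],
    [-0.05,-0.169,-0.08],
    [-0.05,-0.169,-0.08],
    [-0.05,-0.169,-0.08]
  ],
  "delta_rot": [
    [0,0,0],
    [0,0,-10],
    [0,0,-20],
    [0,0,-31],
    [0,0,-41],
    [0,0,-52],
    [0,0,-62],
    [0,0,-73],
    [0,0,-83],
    [0,0,-94],
    [0,0,-104],
    [0,0,-112.8],
    [0,0,-112.8],
    [0,0,-112.8]
  ]
}}

```text
time: 8.05
eef_pos: [0.5894, 0.1551, 0.0454]
tcp_rot: [0.995, 0.097, -0.001, -0.0]
contact_force: [1.1, -0.1, -2.7]
opening: 0.569
```

```bash
python3 - <<'E'
from m import *
print(go([.5907,.1552,.047],11.2), ctrl.get_state()["opening"])
c=snap("wrist","w5"); s=snap("scene","a5")
i=np.hstack([cv2.resize(c["frame"],(480,360),interpolation=3),cv2.resize(s["frame"][150:270,270:370],(300,360),interpolation=3)]); cv2.imwrite("pics/j6.png",i[:,:,::-1])
E
```

```text
(array([ 1.3,  0.1, -1.6]), np.float64(-0.08278948240743489), np.float64(11.1), array([0.5894, 0.1551, 0.0454]), np.float64(-0.1)) 0.5689161292601028
```

View pics/j6.png

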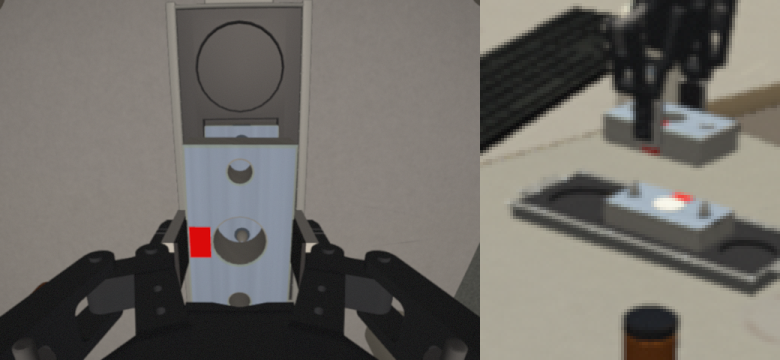

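```bash
python3 - <<'E'
from m import *
c=load("w5"); print(wide(c,(322,290),.1027,r=110))
w=cast(c,[(320,227),(320,320)],.1027); print(w.round(4))
# mid bore, dist
E
```

```text
{'c': (588.2, 161.1), 'size': (47.4, 76.4), 'short_yaw': 10.9}
[[0.583  0.1889 0.1027]
 [0.5895 0.1559 0.1027]]
```

Call:
{"api": "step_arm", "payload": {
  "gripper": [1,1,1,1,1,1,1],
  "linear": [
    [0.001,0.001,0.015],
    [0.001,0.001,0.03],
    [0.001,0.001,0.035],
    [0.001,0.001,0.039],
    [0.001,0.001,0.043],
    [0.001,0.001,0.047],
    [0.001,0.001,0.047]
  ],
  "delta_rot": [
    [0,0,0],
    [0,0,0],
    [0,0,0],
    [0,0,0],
    [0,0,0],
    [0,0,0],
    [0,0,0]
  ]
}}

```text
time: 9.02
eef_pos: [0.591, 0.1543, -0.0011]
tcp_rot: [0.995, 0.098, -0.0, 0.0]
contact_force: [-0.4, -0.3, -1.7]
opening: 0.574
```

Call:
{"api": "step_arm", "payload": {
  "gripper": [1,1,1],
  "linear": [
    [0,0,0.002],
    [0,0,0.003],
    [0,0,0.003]
  ],
  "delta_rot": [
    [0,0,0],
    [0,0,0],
    [0,0,0]
  ]
}}

```text
time: 9.4
eef_pos: [0.5913, 0.1544, -0.0033]
tcp_rot: [0.995, 0.098, 0.0, -0.0]
contact_force: [-1.3, -0.0, 2.3]
opening: 0.568
```

Call:
{"api": "step_arm", "payload": {
  "gripper": [-1,-1,-1,-1,-1,-1,-1],
  "linear": [
    [0,0,0],
    [0,0,0],
    [0,0,0],
    [0,0,-0.04],
    [0,0,-0.1],
    [0,0,-0.12],
    [0,0,-0.12]
  ],
  "delta_rot": [
    [0,0,0],
    [0,0,0],
    [0,0,0],
    [0,0,0],
    [0,0,0],
    [0,0,0],
    [0,0,0]
  ]
}}

```text
time: 10.28
eef_pos: [0.5924, 0.1544, 0.1181]
tcp_rot: [0.995, 0.098, 0.002, 0.0]
contact_force: [0.5, -0.4, 0.2]
opening: 1.004
```

```bash
python3 - <<'E'
from m import *
print(go([.4225,-.1453,.06],66.8))
c=snap("wrist","w6"); s=snap("scene","a6")
i=np.hstack([cv2.resize(c["frame"],(480,360),interpolation=3),cv2.resize(s["frame"][170:260,275:395],(320,240),interpolation=3)[0:360] if 0 else cv2.copyMakeBorder(cv2.resize(s["frame"][170:260,275:395],(320,240),interpolation=3),0,120,0,0,0)]); cv2.imwrite("pics/j7.png",i[:,:,::-1])
E
```

```text
(array([-225.3,  260.8,   57.3]), np.float64(-55.55551430404881), np.float64(11.2), array([0.5924, 0.1544, 0.1181]), np.float64(-0.11))
```

View pics/j7.png

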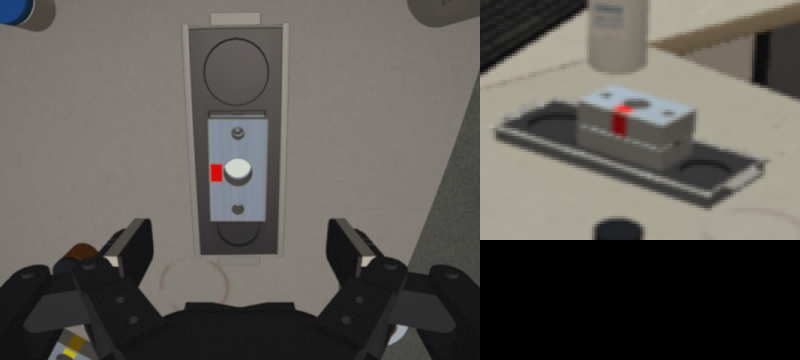

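Inline plate is flush on its base: dowel tips show in both holes, and the seam in the scene crop is closed and even. Next is the diagonal plate.

Call:
{"api": "step_arm", "payload": {
  "gripper": [-1,-1,-1,-1,-1,-1,-1,-1,-1,-1,-1,1,1,1,1],
  "linear": [
    [-0.04,0.045,0],
    [-0.08,0.09,0],
    [-0.12,0.14,0],
    [-0.16,0.185,0],
    [-0.2,0.23,0.03],
    [-0.225,0.261,0.06],
    [-0.225,0.261,0.08],
    [-0.225,0.261,0.12],
    [-0.225,0.261,0.145],
    [-0.225,0.261,0.152],
    [-0.225,0.261,0.152],
    [-0.225,0.261,0.152],
    [-0.225,0.261,0.152],
    [-0.225,0.261,0.152],
    [-0.225,0.261,0.152]
  ],
  "delta_rot": [
    [0,0,-9],
    [0,0,-18],
    [0,0,-28],
    [0,0,-38],
    [0,0,-48],
    [0,0,-55.6],
    [0,0,-55.6],
    [0,0,-55.6],
    [0,0,-55.6],
    [0,0,-55.6],
    [0,0,-55.6],
    [0,0,-55.6],
    [0,0,-55.6],
    [0,0,-55.6],
    [0,0,-55.6]
  ]
}}

```text
time: 12.25
eef_pos: [0.4226, -0.1462, -0.0345]
tcp_rot: [0.835, 0.551, 0.001, 0.001]
contact_force: [0.1, 1.6, 5.6]
opening: 0.568
```

```bash
python3 - <<'E'
from h import *
print(go([.6137,-.1885,.047],-8.7))
E
```

```text
(array([ 36.2, 192.5, -81. ]), np.float64(75.55344804460547), np.float64(66.9), array([ 0.4226, -0.1462, -0.0345]), np.float64(-1.73))
```

Call:
{"api": "step_arm", "payload": {
  "gripper": [1,1,1,1,1,1,1,1,1,1,1,1],
  "linear": [
    [0,0,-0.04],
    [0,0,-0.081],
    [0.01,0.05,-0.081],
    [0.02,0.1,-0.081],
    [0.03,0.15,-0.081],
    [0.036,0.1925,-0.081],
    [0.036,0.1925,-0.081],
    [0.036,0.1925,-0.081],
    [0.036,0.1925,-0.081],
    [0.036,0.1925,-0.081],
    [0.036,0.1925,-0.081],
    [0.036,0.1925,-0.081]
  ],
  "delta_rot": [
    [0,0,0],
    [0,0,10],
    [0,0,20],
    [0,0,30],
    [0,0,40],
    [0,0,50],
    [0,0,60],
    [0,0,70],
    [0,0,75.6],
    [0,0,75.6],
    [0,0,75.6],
    [0,0,75.6]
  ]
}}

```text
time: 13.75
eef_pos: [0.6123, -0.188, 0.0449]
tcp_rot: [0.997, -0.076, -0.0, -0.0]
contact_force: [0.7, 0.6, -3.2]
opening: 0.577
```

```bash
python3 - <<'E'
from m import *
g=go([.6137,-.1885,.047],-8.7);print(g)
c=snap("wrist","w7"); z=g[3][2]+.0345+.024
f=c["frame"]; print(wide(c,(322,290),z,r=110),z)
# dark holes
m=((f.astype(int).sum(2)<330)).astype(np.uint8)[150:400,200:450]
cs,_=cv2.findContours(m,cv2.RETR_LIST,1)
for q in cs:
    if 150<cv2.contourArea(q)<6000: print(cv2.minEnclosingCircle(q),cv2.contourArea(q))
cv2.imwrite("pics/j8.png",f[100:480,:,::-1])
E
```

```text
(array([ 1.5,  0.2, -2.1]), np.float64(-0.012063297597620704), np.float64(-8.7), array([ 0.6123, -0.188 ,  0.0449]), np.float64(-0.3))
{'c': (613.3, -181.4), 'size': (47.5, 76.4), 'short_yaw': -8.8} 0.10339999999999999
((82.0, 248.5), 14.009025573730469) 176.5
((119.36754608154297, 170.1754913330078), 35.74432373046875) 2217.0
((217.0, 191.38235473632812), 65.90755462646484) 5806.5
((22.5, 189.5), 63.612205505371094) 4955.5
((162.27398681640625, 78.04489135742188), 16.850648880004883) 557.5
((122.0, 24.5), 50.42082977294922) 1569.0
```

View pics/j8.png

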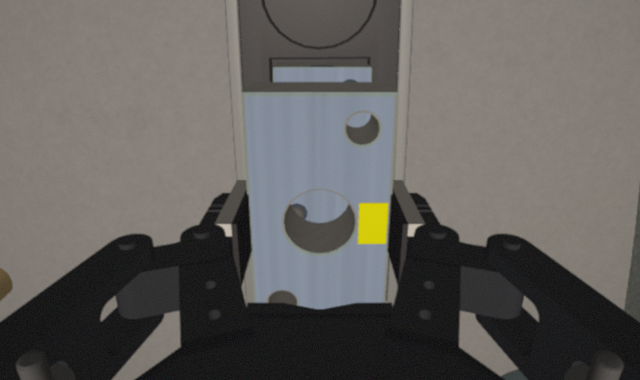

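The plate is level in the jaws with the yellow mark on +x; hole at (362,227), bore at (319,320).

```bash
python3 - <<'E'
from m import *
c=load("w7"); h,b=cast(c,[(362,227.3),(319.4,320.5)],.1034)[:,:2]
a=np.radians(-8.7);x=np.array([np.cos(a),np.sin(a)]);y=np.array([-x[1],x[0]])
print(h,b,h-14*x/1e3-34*y/1e3, "far edge centre ->",cast(c,[(319,193)],.1034)[0,:2]-.046*y)
E
```

```text
[ 0.63116584 -0.15589226] [ 0.61258684 -0.18674499] [ 0.61218406 -0.1873834 ] far edge centre -> [ 0.61224776 -0.18825931]
```

Call:
{"api": "step_arm", "payload": {
  "gripper": [1,1,1,1,1,1,1,1],
  "linear": [
    [0.0015,0.001,0.015],
    [0.0015,0.001,0.03],
    [0.0015,0.001,0.036],
    [0.0015,0.001,0.04],
    [0.0015,0.001,0.044],
    [0.0015,0.001,0.048],
    [0.0015,0.001,0.05],
    [0.0015,0.001,0.05]
  ],
  "delta_rot": [
    [0,0,0],
    [0,0,0],
    [0,0,0],
    [0,0,0],
    [0,0,0],
    [0,0,0],
    [0,0,0],
    [0,0,0]
  ]
}}

```text
time: 14.8
eef_pos: [0.6141, -0.1895, -0.0044]
tcp_rot: [0.997, -0.076, 0.0, 0.0]
contact_force: [-0.8, 1.1, -1.4]
opening: 0.57
```

Call:
{"api": "step_arm", "payload": {
  "gripper": [1,-1,-1,-1,-1,-1,-1,-1],
  "linear": [
    [0,0,0.001],
    [0,0,0.001],
    [0,0,0.001],
    [0,0,0.001],
    [0,0,-0.04],
    [0,0,-0.1],
    [0,0,-0.1],
    [0,0,-0.1]
  ],
  "delta_rot": [
    [0,0,0],
    [0,0,0],
    [0,0,0],
    [0,0,0],
    [0,0,0],
    [0,0,0],
    [0,0,0],
    [0,0,0]
  ]
}}

```text
time: 15.8
eef_pos: [0.6137, -0.1893, 0.0951]
tcp_rot: [0.997, -0.076, 0.0, 0.0]
contact_force: [-0.3, -0.1, -1.1]
opening: 1.003
```

```bash
python3 - <<'E'
from m import *
print(go([.4393,.004,-.026],11.2))
c=snap("wrist","w8"); s=snap("scene","a8")
i=np.hstack([cv2.resize(c["frame"],(480,360),interpolation=3),cv2.copyMakeBorder(cv2.resize(s["frame"][220:325,390:530],(320,240),interpolation=3),0,120,0,0,0)]); cv2.imwrite("pics/j9.png",i[:,:,::-1])
E
```

```text
(array([-201.8, -164.5,  121. ]), np.float64(-19.95687336672681), np.float64(-8.8), array([ 0.6137, -0.1893,  0.0951]), np.float64(-0.3))
```

View pics/j9.png

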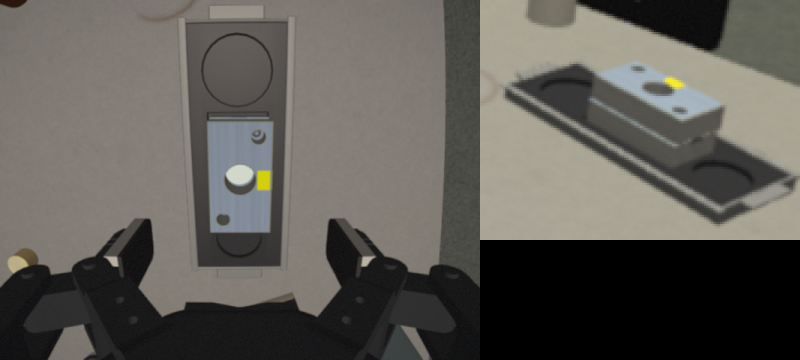

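Diagonal plate is on with dowel tips in the holes, but the scene crop shows a dark notch at the near-right end (~(695,137)). I'll zoom in and check for flushness.

```bash
python3 - <<'E'
from m import *
s=load("a8")["frame"]; side=ctrl.read_camera("side")["frame"]
a=cv2.resize(s[235:295,430:500],(420,360),interpolation=2); b=cv2.resize(side[170:220,300:355],(396,360),interpolation=2)
cv2.imwrite("pics/j10.png",np.hstack([a,b])[:,:,::-1]*1)
c=load("w8"); print(wide(c,(320,235),.054,r=80))
E
```

```text
{'c': (614.2, -189.2), 'size': (47.4, 88.7), 'short_yaw': -8.8}
```

View pics/j10.png

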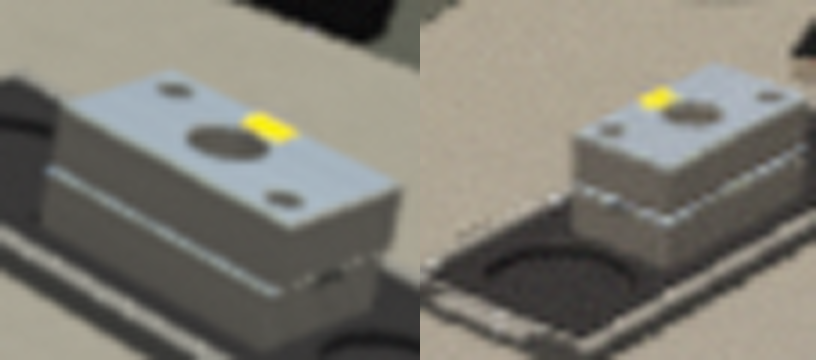

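```bash
python3 - <<'E'
from m import *
a=np.radians(-8.8);x=np.array([np.cos(a),np.sin(a),0]);y=np.array([-x[1],x[0],0]);C=np.array([.6142,-.1892,0])
P={"-x-y":(-25,-46),"+x-y":(25,-46),"+x+y":(25,46),"-x+y":(-25,46)}
A={"-x-y":(292,228),"+x-y":(400,190),"+x+y":(172,66),"-x+y":(58,108)}
B={"-x-y":(805,95),"+x-y":(714,62),"-x+y":(670,167),"+x+y":(573,137)}
a8=load("a8");s4=load("s4")
for k,(u,v) in P.items():
    p=C+x*u/1e3+y*v/1e3+[0,0,.054]
    pa=np.array([430+A[k][0]/6,235+A[k][1]/6]); pb=np.array([300+(B[k][0]-420)/7.2,170+B[k][1]/7.2])
    print(k,(pa-proj(a8,p)[0]).round(1),(pb-proj(s4,p)[0]).round(1), "px per 3mm z",(proj(a8,p+[0,0,.003])-proj(a8,p))[0].round(1))
E
```

```text
-x-y [0.1 1.1] [-0.4  0.1] px per 3mm z [ 0.3 -1.5]
+x-y [-0.9  1.7] [0.2 0.3] px per 3mm z [ 0.3 -1.5]
+x+y [0.  0.3] [0.2 0.9] px per 3mm z [ 0.2 -1.4]
-x+y [-0.5  1.5] [ 0.2 -0.1] px per 3mm z [ 0.2 -1.4]
```

All plate corners are within a pixel or so of flush (no raised end), so the notch is just overhang shadow. On to the brown pot.

Call:
{"api": "step_arm", "payload": {
  "gripper": [-1,-1,-1,-1,-1,-1,-1,-1,-1,-1,1,1,1,1],
  "linear": [
    [-0.04,-0.033,0],
    [-0.08,-0.066,0],
    [-0.125,-0.1,0],
    [-0.165,-0.135,0],
    [-0.202,-0.1645,0],
    [-0.202,-0.1645,0.04],
    [-0.202,-0.1645,0.08],
    [-0.202,-0.1645,0.11],
    [-0.202,-0.1645,0.121],
    [-0.202,-0.1645,0.121],
    [-0.202,-0.1645,0.121],
    [-0.202,-0.1645,0.121],
    [-0.202,-0.1645,0.121],
    [-0.202,-0.1645,0.121]
  ],
  "delta_rot": [
    [0,0,-8],
    [0,0,-16],
    [0,0,-20],
    [0,0,-20],
    [0,0,-20],
    [0,0,-20],
    [0,0,-20],
    [0,0,-20],
    [0,0,-20],
    [0,0,-20],
    [0,0,-20],
    [0,0,-20],
    [0,0,-20],
    [0,0,-20]
  ],
  "grip_force": 25
}}

```text
time: 17.7
eef_pos: [0.44, 0.0038, -0.0249]
tcp_rot: [0.995, 0.098, 0.001, 0.0]
contact_force: [-0.5, 0.2, 5.8]
opening: 0.415
```

```bash
python3 - <<'E'
from m import *
print(go([.574,.2365,.0],11.2),ctrl.get_state()["opening"])
E
```

```text
(array([ 176.8, -202.1,  -24.8]), np.float64(0.0446902039135324), np.float64(11.2), array([ 0.44  ,  0.0038, -0.0249]), np.float64(-0.42)) 0.4151780466494342
```

Call:
{"api": "step_arm", "payload": {
  "gripper": [1,1,1,1,1,1,1,1,1,1,1,1,1,1],
  "linear": [
    [0,0,-0.03],
    [0,0,-0.08],
    [0.03,-0.035,-0.085],
    [0.065,-0.075,-0.085],
    [0.1,-0.115,-0.085],
    [0.135,-0.155,-0.085],
    [0.165,-0.19,-0.085],
    [0.177,-0.202,-0.085],
    [0.177,-0.202,-0.085],
    [0.177,-0.202,-0.05],
    [0.177,-0.202,-0.02],
    [0.177,-0.202,-0.01],
    [0.177,-0.202,-0.007],
    [0.177,-0.202,-0.007]
  ],
  "delta_rot": [
    [0,0,0],
    [0,0,0],
    [0,0,0],
    [0,0,0],
    [0,0,0],
    [0,0,0],
    [0,0,0],
    [0,0,0],
    [0,0,0],
    [0,0,0],
    [0,0,0],
    [0,0,0],
    [0,0,0],
    [0,0,0]
  ]
}}

```text
time: 19.45
eef_pos: [0.5742, 0.2364, -0.0178]
tcp_rot: [0.995, 0.098, 0.001, -0.0]
contact_force: [-0.6, -0.3, -0.7]
opening: 0.416
```

Call:
{"api": "step_arm", "payload": {
  "gripper": [1,-0.4,-0.4,-0.4,-0.4,-1,-1,-1,-1,-1,-1,-1,-1],
  "linear": [
    [0,0,0.001],
    [0,0,0.001],
    [0,0,0.001],
    [0,0,0.001],
    [0,0,-0.04],
    [0,0,-0.1],
    [-0.04,-0.015,-0.12],
    [-0.085,-0.03,-0.12],
    [-0.13,-0.045,-0.12],
    [-0.17,-0.055,-0.12],
    [-0.194,-0.0645,-0.12],
    [-0.194,-0.0645,-0.12],
    [-0.194,-0.0645,-0.12]
  ],
  "delta_rot": [
    [0,0,0],
    [0,0,0],
    [0,0,0],
    [0,0,0],
    [0,0,0],
    [0,0,0],
    [0,0,0],
    [0,0,0],
    [0,0,0],
    [0,0,0],
    [0,0,0],
    [0,0,0],
    [0,0,0]
  ]
}}

```text
time: 21.08
eef_pos: [0.3715, 0.2622, 0.1016]
tcp_rot: [0.995, 0.098, 0.001, -0.0]
contact_force: [-0.8, 0.1, -0.1]
opening: 1.003
```

```bash
python3 - <<'E'
from m import *
c=snap("wrist","w11"); s=snap("scene","a11"); print(go([.3713,.262,-.022],11.2))
f=c["frame"].astype(int); m=(f[:,:,2]-f[:,:,0]>50); ys,xs=np.nonzero(m); print(len(xs),np.median(xs),np.median(ys))
if len(xs): print(blob(c,m,(int(np.median(xs)),int(np.median(ys))),.046,90))
i=np.hstack([cv2.resize(c["frame"],(480,360),interpolation=3),cv2.copyMakeBorder(cv2.resize(s["frame"][170:260,275:395],(320,240),interpolation=3),0,120,0,0,0)]); cv2.imwrite("pics/j11.png",i[:,:,::-1])
E
```

```text
(array([-5.000e-01, -1.000e-01,  1.234e+02]), np.float64(0.003924260280442127), np.float64(11.2), array([0.3717, 0.262 , 0.1014]), np.float64(0.19))
3402 317.0 229.0
((369.6, 263.9), 'dia', 42.3)
```

View pics/j11.png

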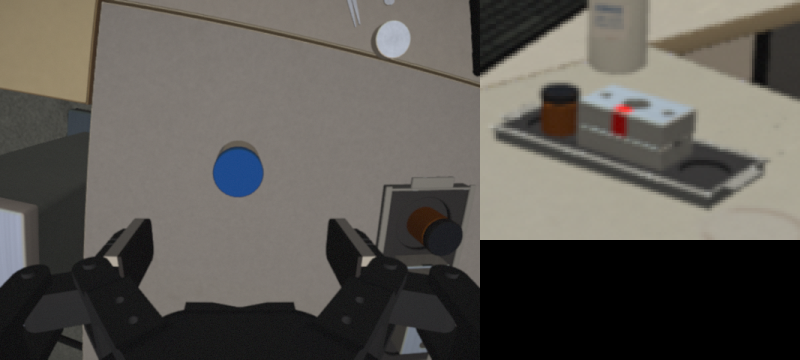

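Brown pot stands upright in its cut-out. Blue lid is at (317,229), world (0.3696, 0.2639).

Call:
{"api": "step_arm", "payload": {
  "gripper": [-1,-1,-1,-1,-1,1,1,1,1],
  "linear": [
    [-0.002,-0.002,0.05],
    [-0.002,-0.002,0.09],
    [-0.002,-0.002,0.115],
    [-0.002,-0.002,0.123],
    [-0.002,-0.002,0.123],
    [-0.002,-0.002,0.123],
    [-0.002,-0.002,0.123],
    [-0.002,-0.002,0.123],
    [-0.002,-0.002,0.123]
  ],
  "delta_rot": [
    [0,0,0],
    [0,0,0],
    [0,0,0],
    [0,0,0],
    [0,0,0],
    [0,0,0],
    [0,0,0],
    [0,0,0],
    [0,0,0]
  ]
}}

```text
time: 22.3
eef_pos: [0.369, 0.264, -0.0207]
tcp_rot: [0.995, 0.098, 0.001, -0.0]
contact_force: [-1.2, -1.5, 6.6]
opening: 0.495
```

```bash
python3 - <<'E'
from m import *
print(go([.4713,.0500,.07],-8.7),go([.6257,-.106,-.015],-8.7),ctrl.get_state()["opening"])
E
```

```text
(array([ 58.7, 229.8, -90.7]), np.float64(19.95172013770501), np.float64(11.3), array([ 0.369 ,  0.264 , -0.0207]), np.float64(0.2)) (array([179.5, 413. ,  -5.6]), np.float64(19.95172013770501), np.float64(11.3), array([ 0.369 ,  0.264 , -0.0207]), np.float64(0.2)) 0.49500606400830127
```

Call:
{"api": "step_arm", "payload": {
  "gripper": [1,1,1,1,1,1,1,1,1,1,1,1,1,1,1,1,1,1],
  "linear": [
    [0,0,-0.03],
    [0,0,-0.08],
    [0.02,0.045,-0.09],
    [0.04,0.09,-0.09],
    [0.06,0.138,-0.09],
    [0.08,0.184,-0.09],
    [0.1,0.23,-0.09],
    [0.12,0.276,-0.09],
    [0.14,0.322,-0.09],
    [0.16,0.368,-0.09],
    [0.1795,0.413,-0.09],
    [0.1795,0.413,-0.09],
    [0.1795,0.413,-0.09],
    [0.1795,0.413,-0.05],
    [0.1795,0.413,-0.02],
    [0.1795,0.413,-0.01],
    [0.1795,0.413,-0.007],
    [0.1795,0.413,-0.007]
  ],
  "delta_rot": [
    [0,0,0],
    [0,0,0],
    [0,0,3],
    [0,0,6],
    [0,0,9],
    [0,0,12],
    [0,0,15],
    [0,0,18],
    [0,0,20],
    [0,0,20],
    [0,0,20],
    [0,0,20],
    [0,0,20],
    [0,0,20],
    [0,0,20],
    [0,0,20],
    [0,0,20],
    [0,0,20]
  ]
}}

```text
time: 24.55
eef_pos: [0.6257, -0.1064, -0.0136]
tcp_rot: [0.997, -0.076, 0.001, 0.0]
contact_force: [-0.6, 0.9, -0.7]
opening: 0.491
```

```bash
python3 - <<'E'
from m import *
print(go([.364,-.259,.09],-8.7))
E
```

```text
(array([-235.3,  190.6, -104.1]), np.float64(-0.02681289785851959), np.float64(-8.7), array([ 0.6257, -0.1064, -0.0136]), np.float64(-0.18))
```

Call:
{"api": "step_arm", "payload": {
  "gripper": [1,-0.3,-0.3,-0.3,-0.3,-1,-1,-1,-1,-1,-1,-1,-1,-1],
  "linear": [
    [0,0,0.001],
    [0,0,0.001],
    [0,0,0.001],
    [0,0,0.001],
    [0,0,-0.04],
    [0,0,-0.1],
    [-0.04,0.03,-0.104],
    [-0.08,0.065,-0.104],
    [-0.12,0.097,-0.104],
    [-0.16,0.13,-0.104],
    [-0.2,0.162,-0.104],
    [-0.235,0.19,-0.104],
    [-0.235,0.19,-0.104],
    [-0.235,0.19,-0.104]
  ],
  "delta_rot": [
    [0,0,0],
    [0,0,0],
    [0,0,0],
    [0,0,0],
    [0,0,0],
    [0,0,0],
    [0,0,0],
    [0,0,0],
    [0,0,0],
    [0,0,0],
    [0,0,0],
    [0,0,0],
    [0,0,0],
    [0,0,0]
  ]
}}

```text
time: 26.3
eef_pos: [0.364, -0.2586, 0.0895]
tcp_rot: [0.997, -0.077, 0.0, 0.0]
contact_force: [0.2, -0.8, -0.5]
opening: 1.0
```

```bash
python3 - <<'E'
from m import *
c=snap("wrist","w12"); 
f=c["frame"].astype(int); m=(f[:,:,0]-f[:,:,2]>45)&(f[:,:,0]>150)
k=np.zeros(m.shape,bool);k[120:400,200:440]=1;m&=k;ys,xs=np.nonzero(m); print(len(xs),np.median(xs),np.median(ys))
p=blob(c,m,(int(np.median(xs)),int(np.median(ys))),.018,40);print(p);print(go([p[0][0]/1e3,p[0][1]/1e3,-.031],-8.7))
E
```

```text
1045 317.0 228.0
((362.7, -259.5), 'dia', 24.7)
(array([ -1.4,   1.4, 120.4]), np.float64(-0.03115725455268148), np.float64(-8.7), array([ 0.3642, -0.2583,  0.0894]), np.float64(-0.69))
```

Call:
{"api": "step_arm", "payload": {
  "gripper": [-1,-1,-1,-1,-1,1,1,1,1,1],
  "linear": [
    [-0.001,0.001,0.05],
    [-0.001,0.001,0.09],
    [-0.001,0.001,0.112],
    [-0.001,0.001,0.12],
    [-0.001,0.001,0.12],
    [-0.001,0.001,0.12],
    [-0.001,0.001,0.12],
    [-0.001,0.001,0.12],
    [-0.001,0.001,0.12],
    [-0.001,0.001,0.12]
  ],
  "delta_rot": [
    [0,0,0],
    [0,0,0],
    [0,0,0],
    [0,0,0],
    [0,0,0],
    [0,0,0],
    [0,0,0],
    [0,0,0],
    [0,0,0],
    [0,0,0]
  ]
}}

```text
time: 27.6
eef_pos: [0.3628, -0.2597, -0.0302]
tcp_rot: [0.997, -0.076, 0.0, 0.0]
contact_force: [-1.4, 1.0, 5.0]
opening: 0.275
```

```bash
python3 - <<'E'
from m import *
print(go([.6023,-.2627,-.024],-8.7),ctrl.get_state()["opening"])
E
```

```text
(array([237.2, -33.5,  -6.1]), np.float64(-0.057845030782289086), np.float64(-8.8), array([ 0.3628, -0.2597, -0.0302]), np.float64(-0.7)) 0.27471313476759196
```

Call:
{"api": "step_arm", "payload": {
  "gripper": [1,1,1,1,1,1,1,1,1,1,1,1,1],
  "linear": [
    [0,0,-0.03],
    [0,0,-0.08],
    [0.05,-0.007,-0.08],
    [0.1,-0.014,-0.08],
    [0.15,-0.021,-0.08],
    [0.2,-0.028,-0.08],
    [0.237,-0.0335,-0.08],
    [0.237,-0.0335,-0.08],
    [0.237,-0.0335,-0.04],
    [0.237,-0.0335,-0.015],
    [0.237,-0.0335,-0.01],
    [0.237,-0.0335,-0.007],
    [0.237,-0.0335,-0.007]
  ],
  "delta_rot": [
    [0,0,0],
    [0,0,0],
    [0,0,0],
    [0,0,0],
    [0,0,0],
    [0,0,0],
    [0,0,0],
    [0,0,0],
    [0,0,0],
    [0,0,0],
    [0,0,0],
    [0,0,0],
    [0,0,0]
  ]
}}

```text
time: 29.22
eef_pos: [0.6024, -0.2628, -0.0226]
tcp_rot: [0.997, -0.076, 0.001, 0.0]
contact_force: [-0.3, 0.1, 0.1]
opening: 0.275
```

Call:
{"api": "step_arm", "payload": {
  "gripper": [1,1,-0.1,-0.1,-0.1,-0.1,-1,-1,-1,-1,-1,-1,-1,-1,-1,-1],
  "linear": [
    [0,0,0.0015],
    [0,0,0.0015],
    [0,0,0.0015],
    [0,0,0.0015],
    [0,0,0.0],
    [0,0,-0.03],
    [0,0,-0.08],
    [0,0,-0.14],
    [0,0,-0.19],
    [-0.03,-0.05,-0.25],
    [-0.06,-0.1,-0.25],
    [-0.09,-0.15,-0.25],
    [-0.1,-0.2,-0.25],
    [-0.1,-0.25,-0.25],
    [-0.1,-0.25,-0.25],
    [-0.1,-0.25,-0.25]
  ],
  "delta_rot": [
    [0,0,0],
    [0,0,0],
    [0,0,0],
    [0,0,0],
    [0,0,0],
    [0,0,0],
    [0,0,0],
    [0,0,0],
    [0,0,10],
    [0,0,20],
    [0,0,30],
    [0,0,40],
    [0,0,50],
    [0,0,60],
    [0,0,70],
    [0,0,81]
  ]
}}

```text
time: 31.22
eef_pos: [0.5408, 0.0011, 0.2262]
tcp_rot: [0.709, -0.705, 0.0, 0.0]
contact_force: [0.1, 0.3, 0.0]
opening: 0.995
```

```bash
python3 - <<'E'
from m import *
print(ctrl.get_state()["eef_pos"])
c=snap("wrist","w13"); s=snap("scene","a13")
i=np.hstack([cv2.resize(c["frame"],(480,360),interpolation=3),cv2.resize(s["frame"][180:320,270:395+140:1][:, :],(320,170),interpolation=3) if 0 else cv2.resize(s["frame"][190:320,390:530],(320,360),interpolation=3)]); cv2.imwrite("pics/j13.png",i[:,:,::-1])
E
```

```text
[0.5408247  0.00110503 0.22619688]
```

View pics/j13.png

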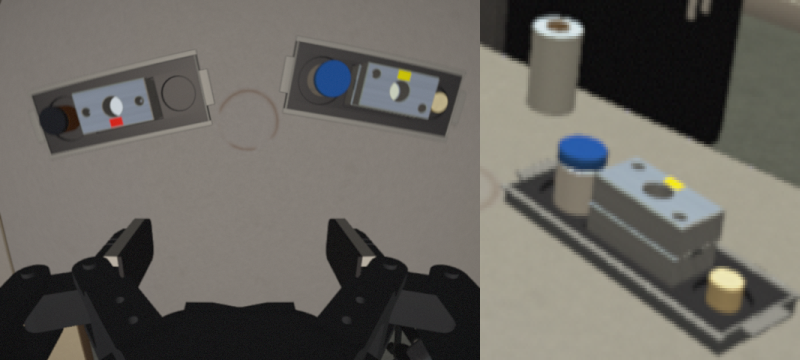

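Blue pot is upright in the diagonal tray and the cream disc is flat in its cut-out. The notch on the diagonal seam still needs explaining, so I'll compare both dies' end seams in one zoom.

```bash
python3 - <<'E'
from m import *
s=load("a13")["frame"]
a=cv2.resize(s[205:255,310:365],(396,360),interpolation=2); b=cv2.resize(s[240:295,440:500],(393,360),interpolation=2)
cv2.imwrite("pics/j14.png",np.clip(np.hstack([a,b])[:,:,::-1]*1.3,0,255))
w=load("w13"); wh=ctrl.read_camera("side"); f=wh["frame"].astype(int)
print("white",cast(wh,[(252,322)],.012).round(3), f[322,252])
for n,sd in(("I",(150,145)),("D",(532,120))): print(n,[wide(w,sd,z,r=62) for z in(.054,)])
E
```

```text
white [[0.48  0.404 0.012]] [234 238 239]
I [{'c': (592.4, 152.9), 'size': (48.0, 89.6), 'short_yaw': 10.6}]
D [{'c': (613.1, -190.3), 'size': (48.5, 90.3), 'short_yaw': -9.4}][ WARN:0@0.044] global loadsave.cpp:1063 imwrite_ Unsupported depth image for selected encoder is fallbacked to CV_8U.
```

View pics/j14.png

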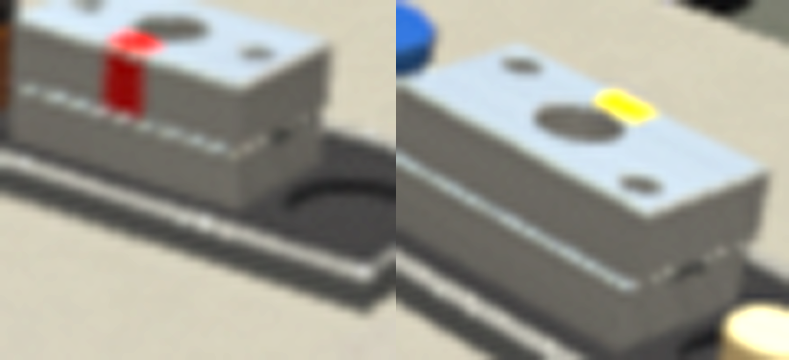

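Both dies show the same small dark notch in the middle of the end seam. It is a feature of the blocks, and both seams are closed and even. Handing in.

```bash
python3 -c "
from plant import ctrl
print(ctrl.sign_off(), ctrl.get_state()['time'])"
```

```text
the job is handed in; nothing more can be done
the job is handed in; nothing more can be done
```

Both kits are made up and the job is handed in, at about 31 s of the 112 s allowed. I placed the inline plate, diagonal plate, brown pot, blue-lidded pot and cream disc, in that order.

- **First grasp:** the fingers shut on air above the inline plate because their tips sit about 39 mm behind the reported TCP. I found this from the side and wrist views and allowed for it in every later grasp. Nothing was disturbed.
- **Dies:** both plates are on their own bases with dowel tips showing in the holes and closed, even seams. The inline plate is on by a half turn, which also fits.
- **Diagonal seam:** a dark notch there looked like a raised end. No plate corner sat high in the scene or side view, and the inline die shows the same notch, so I take it as part of the blocks.
- **Pots and discs:** both pots stand upright in their cut-outs and the cream disc is flat in the diagonal tray. The white disc was not touched.
- **Forces:** readings at the end of each move stayed under 10 N. The arm was clear of everything at hand-in.
- **Pictures:** I viewed 15, one over budget, to compare the two seams.

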